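# Charge a grinding jar and hold its lid ready for purging

## Task

Pick up the small tray by its handle, tip all five steel balls into the grinding jar and set the empty tray back down upright on the bench. Then take the jar's lid by its handle and carry it over the things standing on the bench without disturbing the tube rack, bottle or beaker. Finish while still holding the lid in the gripper, level and still about 15 mm above the jar's rim, centred, its two ears in line with the jar's two lugs and never touching the jar, so that I can bring the purge nozzle in underneath.

Things in the scene. Friction and masses are not known exactly. Their poses are not given: they have to be found in the camera images.
- jar: Open round steel grinding jar, fixed on a dark 160 x 150 x 12 mm base plate. Outer diameter 126, inner 106 to 110; inner floor 20 and rim 95 above the bench. Two square lugs (22 wide, 16 tall, top 2 below the rim) stick out on its two sides along the jar's x axis, to 83 from the centre. Origin on the jar's axis at bench level, z up; yaw within 0.6 rad of 0. Sizes in mm.
- jar_mouth (a point): Centre of the jar's mouth in the plane of the rim, 95 mm above the bench; axes as the jar's.
- lid: Loose steel jar lid, 0.3 to 0.54 kg, flat on the bench across the jar from the tray, handle up. Disc of diameter 126, 10 thick; two square ears 22 wide on its two sides along its x axis, to 83 from the centre; on top an upright bar handle, 70 long (x), 16 wide (y), 10 to 50 above the underside. Origin at the centre of the underside, z up; yaw within 0.7 rad of 0. Sizes in mm.
- lid_handle (a point): Grip point of the lid's bar handle, 33 mm above the lid's origin; close the fingers along the lid's y axis.
- tray: Aluminium pouring tray, 0.16 kg empty, five balls in it, left or right of the jar. 66 mm wide (y), back and side walls 32 high; flat 3 mm floor from x -40 to +50, then a ramp rising 22 deg to an open lip at x -80. Balls run out over the lip once tipped lip-down about 25 deg; 45 deg empties it. Lip (-x) faces the robot's side (yaw within 0.4 rad of 0). Origin under the floor, z up.
- tray_grip (a point): Grip point on the tray's handle, 82 mm straight above the tray's origin: a black bar along x from x -35 to +60 mm, 14 mm wide (y), 72 to 92 mm above the underside, carried by a post at the back (x 50 to 60). Close the fingers along the tray's y axis.
- tray_lip (a point): Middle of the top of the pouring lip, at x = -80 mm, z = 19 mm in the tray's frame.
- ball0_center (a point): Centre of one of the five loose steel grinding balls in the tray, 20 mm diameter, 33 g.
- ball1_center (a point): Centre of one of the five loose steel grinding balls in the tray, 20 mm diameter, 33 g.
- ball2_center (a point): Centre of one of the five loose steel grinding balls in the tray, 20 mm diameter, 33 g.
- ball3_center (a point): Centre of one of the five loose steel grinding balls in the tray, 20 mm diameter, 33 g.
- ball4_center (a point): Centre of one of the five loose steel grinding balls in the tray, 20 mm diameter, 33 g.
- rack: Bystander: white tube rack 180 x 50 mm, with capped tubes to 105 mm high, standing between the jar and the things on the robot's right (-y). Origin at the centre of its underside; long side along x.
- bottle: Bystander: amber bottle, 56 mm diameter, 120 mm high, standing between the jar and the things on the robot's left (+y). Origin at the centre of its underside.
- beaker: Bystander: glass beaker, 60 mm diameter at the rim, 80 mm high, standing on the robot's left beyond the bottle. Origin at the centre of its underside.
Not all that is in view belongs to the job. Leave any brown or orange look-alike of the lid alone. What is shaped like the tray but red is not meant.

How it is judged:
By the outcome, as a careful person would: the job done as asked, in the order asked, and still so for the second after the job is handed in, while the arm keeps its last pose, push and grip.
It also fails if it takes over 72 s, if anything falls off the work surface, if the arm or the gripper's body presses on something with over 40 N, if the wrist force passes 120 N, or if a joint passes its speed limit or range.

## Robot

A 6-joint arm with a two-finger parallel gripper is mounted at the origin on the work surface. World frame = base frame: x ahead of the robot, y to its left, z up, the work surface at z = 0. Lengths are in mm, angles in rad, forces in N, time in s.
With the tool pointing down it reaches from about 300 to 775 mm from the base axis. Payload 14.6 kg.
Tool frame: the origin (TCP) lies on the centre line of the jaws, within the pads' length; the fingertips stand 19 mm ahead of it and the grasp point (between the pads) is the TCP (bot.tip_reach is the distance from the TCP to the fingertips, in mm); z points along the fingers, y is the line along which they close (so a half turn about z gives the same grasp; the last joint's range is limited). The gripper opens to 85 mm and grips with 20 to 120 N. Pads are 22 mm wide; open, the fingers measure 114 mm over their backs; the gripper's body (76 mm by 85 mm) begins 54 mm behind the grasp point. The pads swing forward as they close: fully open they stand 13 mm farther back than shut.
Start: joints at [1.277, 0.3, 1.521, -0, 1.321, -0.067], TCP at [123.671, 535.906, 250.281] pointing down, gripper open.
Joint ranges: [-3.03, 3.03], [-0.79, 2.21], [0.23, 2.52], [-1.04, 4.18], [0, 3.07], [-2.55, 2.55]. Speed limits (rad/s): [2.22, 2.22, 2.57, 3.14, 3.14, 3.14].

## Interface

Orientations are given as a unit quaternion [w, x, y, z].
In Python, from rig import bot gives the robot as it stands. Calls block until the motion is done:
- bot.move_to(position, orientation): joint-space move of the TCP to a pose.
- bot.servo_line(position, attitude=None, speed=150, until_force=None): straight line of the TCP; attitude=None keeps the orientation; speed is the mean speed in mm/s. With until_force (N) it stops when the force on the tool has changed by that much, and returns True; else False.
- bot.move_joints(angles): joint-space move.
- bot.move_gripper(opening, grip_force=None): finger opening in mm; grip_force is the grip in N (None keeps the last); returns when the fingers have stopped.
- bot.dwell(seconds).
- bot.ik(position, orientation): joint angles nearest the present ones, or None.
- bot.read_state(): the state.
- bot.read_camera(name): name is "side" or "top" or "wrist"; returns a dict with "image" (384x512x3 uint8, blue, green, red), "depth" (384x512 float32, mm along the optical axis (not along the pixel's ray), 0 where there is no reading), "fovy" (degrees; the focal length in pixels is half the picture's height over the tangent of half this angle, whatever the lens; pixels are square), "cx", "cy" (the principal point, pixels), "eye" and "attitude" of the camera in the world; the wrist camera has in their place "mount" (4x4, takes a point from camera to tool coordinates, whose origin is the TCP and whose axes are the flange's). Camera axes: x right, y down, z forward; pixel columns grow to the right and rows downward; lengths in mm; the calibration is good to about 2 mm. A picture is of the moment at which its call begins: read the wrist's pose just before it.
A pose or a line that the arm cannot do raises bot.MotionError and nothing moves.
- bot.finish_job(): hands the job in; it is judged then, once.
The state is a dict: "clock": time; "joint_positions": joint angles; "qvel": joint speeds; "effort": joint torques, N m; "ee_pos": TCP position; "tool_rot": TCP orientation; "ft_force": force on the tool from outside, world axes, zero at the start; "moment": the same for the moment, N m; "grip_width": finger opening in mm; "grip_force": force on a finger pad.
Only numpy, scipy, OpenCV 4.12 (cv2) and the standard library are available. Lean on these libraries where they do the work, as an engineer would, in place of code of your own. Each camera call takes 0.05 s, during which the arm holds its last target. There are 200 camera calls.

## Working session

There is one attempt and no reset: what is moved stays moved. The work goes in short steps, each a Python script; the robot and the scene stay as the last script left them, time stands still between calls to the robot, and variables do not carry over. Pictures are saved under pics/ and viewed, at most 10 in all, crops included, and the job is handed in when it is done.

```bash
ls; mkdir -p pics; cat > h.py <<'E'
import numpy as np,cv2,pickle
from scipy.spatial.transform import Rotation as R
def rot(q): return R.from_quat([q[1],q[2],q[3],q[0]])
def quat(r):
    x,y,z,w=r.as_quat(); return [w,x,y,z]
def cam(bot,name):
    s=bot.read_state(); c=bot.read_camera(name)
    h,w=c["depth"].shape; c["f"]=h/2/np.tan(np.radians(c["fovy"])/2)
    if "mount" in c:
        T=np.eye(4);T[:3,:3]=rot(s["tool_rot"]).as_matrix();T[:3,3]=s["ee_pos"]
        M=T@np.array(c["mount"]); c["Rm"]=M[:3,:3];c["t"]=M[:3,3]
    else:
        a=np.array(c["attitude"]); c["Rm"]=rot(a).as_matrix() if a.size==4 else a.reshape(3,3); c["t"]=np.array(c["eye"],float)
    return c
def cloud(c):
    h,w=c["depth"].shape; v,u=np.mgrid[:h,:w]; d=c["depth"]
    P=np.stack([(u-c["cx"])/c["f"]*d,(v-c["cy"])/c["f"]*d,d],-1)
    P=P@c["Rm"].T+c["t"]; P[d<=0]=np.nan; return P
def onplane(c,uv,z):
    uv=np.atleast_2d(uv).astype(float)
    r=np.c_[(uv-[c["cx"],c["cy"]])/c["f"],np.ones(len(uv))]@c["Rm"].T
    return c["t"]+r*((z-c["t"][2])/r[:,2])[:,None]
E
python3 - <<'E'
from rig import bot
from h import *
for n in("top","side"):
    c=cam(bot,n); print(n,c["f"],c["cx"],c["cy"],c["t"],c["Rm"].round(2).tolist(),np.mean(c["depth"]>0))
    pickle.dump(c,open(n+".pkl","wb")); cv2.imwrite(f"pics/{n}0.png",cv2.resize(c["image"],(768,576)))
print(bot.read_state())
E
```

```text
pics
top 456.97209521094203 245.73121784093922 197.3436518525555 [ 324.632648     10.88137314 1502.86444773] [[-0.02, -1.0, 0.05], [-1.0, 0.02, 0.0], [-0.0, -0.05, -1.0]] 0.9958597819010416
side 478.3338132066384 257.36448028663364 185.45464538383382 [  -86.047855   -1000.38105441  1200.9814653 ] [[0.9, -0.3, 0.31], [-0.43, -0.64, 0.64], [0.01, -0.71, -0.7]] 0.9930572509765625
{'clock': 0.1, 'joint_positions': array([ 1.27741694e+00,  3.00433591e-01,  1.52152678e+00, -4.51264022e-06,
        1.32069992e+00, -6.66057237e-02]), 'qvel': array([ 7.73147252e-05, -1.23948081e-03, -1.62936434e-03, -1.30099528e-04,
       -2.90965864e-03, -7.55568961e-04]), 'effort': array([ 2.27288336e-03, -5.44374633e+01, -3.62376308e+01,  1.48072104e-05,
        3.02624707e-03,  6.33387708e-05]), 'ee_pos': array([123.61047046, 535.73246922, 249.7648493 ]), 'tool_rot': array([-9.34149183e-05,  1.13143454e-01,  9.93578519e-01, -5.25586221e-04]), 'ft_force': array([-0.20484555,  0.66945581, -0.41067364]), 'moment': array([0.00532515, 0.03411993, 0.02338679]), 'grip_force': 0.0, 'grip_width': 85.6132868712714}
```

View pics/top0.png

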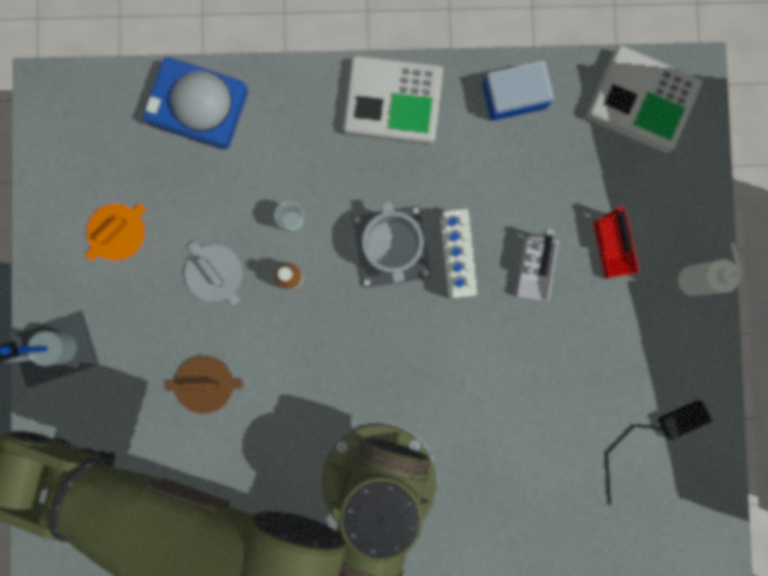

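View pics/side0.png

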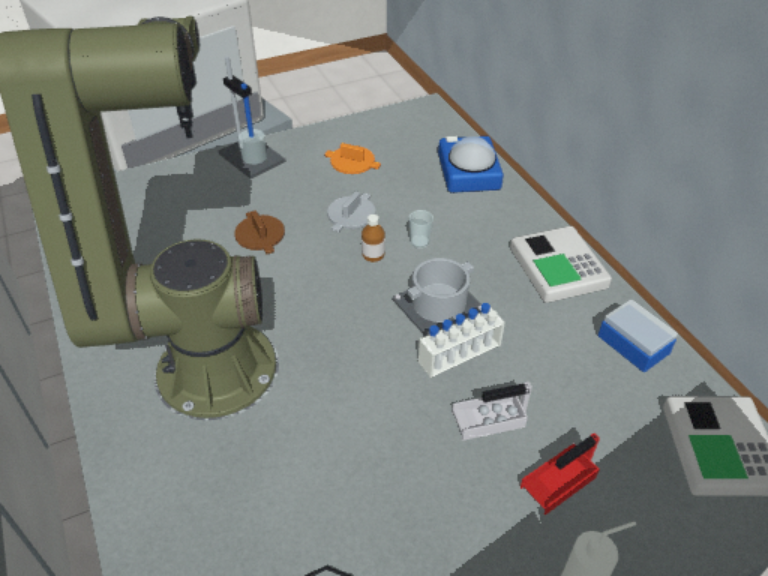

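The top view (768x576 scale) shows the following.
- **Lid:** the grey lid is at (213,272). Its look-alikes, orange at (117,232) and brown at (203,385), are to be left alone.
- **Tray:** the grey tray is at (538,265). The red one at (616,243) is not meant.
- **Other objects:** jar (392,242), rack (460,252), bottle (289,275), beaker (288,215).

I choose the grey lid and grey tray. Next I measure them and check with one close crop.

```bash
python3 - <<'E'
from h import *
c=pickle.load(open("top.pkl","rb")); P=cloud(c); Z=P[...,2]
s=2/3
im=c["image"]; hsv=cv2.cvtColor(im,cv2.COLOR_BGR2HSV)
def box(x0,y0,x1,y1):
    m=np.zeros(Z.shape,bool); m[int(y0*s):int(y1*s),int(x0*s):int(x1*s)]=1; return m
def rep(n,m):
    Q=P[m]; Q=Q[np.isfinite(Q[:,2])]
    if len(Q)<5: print(n,"few",len(Q)); return
    r=cv2.minAreaRect(Q[:,:2].astype(np.float32)); print(n,len(Q),"mean",Q.mean(0).round(1),"zpct",np.percentile(Q[:,2],[5,50,95]).round(1),"rect",np.round(r[0],1),np.round(r[1],1),round(r[2],1))
    return Q
b=Z[box(250,330,600,400)]; print("bench z",np.nanmedian(b))
rep("tray all",box(505,215,575,312)&(Z>8))
rep("tray handle",box(505,215,575,312)&(Z>65))
rep("lid all",box(175,230,248,310)&(Z>5))
rep("lid handle",box(175,230,248,310)&(Z>35))
Q=rep("jar rim+lugs",box(345,195,440,290)&(Z>70))
rep("jar rim",box(345,195,440,290)&(Z>90))
rep("baseplate",box(345,195,437,290)&(hsv[...,2]<90))
rep("rack",box(440,200,485,305)&(Z>40)); rep("bottle",box(265,250,310,300)&(Z>40)); rep("beaker",box(265,195,310,235)&(Z>20))
a=im[int(190*s):int(315*s),int(170*s):int(250*s)];b=im[int(190*s):int(315*s),int(345*s):int(585*s)]
cv2.imwrite("pics/crop.png",cv2.resize(np.hstack([a,b]),None,fx=3.6,fy=3.6,interpolation=cv2.INTER_CUBIC))
E
```

```text
bench z -0.06966878163416368
tray all 675 mean [ 453.4 -349.2   37.9] zpct [ 9.1 23.5 93.1] rect [ 473.4 -355.3] [114.9 185.4] 88.1
tray handle 175 mean [ 476.4 -354.6   88.3] zpct [73.9 89.7 95.5] rect [ 476.3 -356.3] [15.5 94.6] 79.3
lid all 1262 mean [457.8 352.4  14. ] zpct [ 5.6 10.3 49.1] rect [466.6 359.5] [158.6 171.5] 88.8
lid handle 121 mean [456.4 351.3  49. ] zpct [41.1 49.2 55.8] rect [457.3 352.7] [71.2 16.9] 35.5
jar rim+lugs 474 mean [508.8 -38.7  92. ] zpct [79.6 93.4 98.6] rect [505.1 -37.1] [125.  129.9] 54.5
jar rim 363 mean [505.3 -39.   94.5] zpct [90.6 94.2 98.9] rect [505.6 -36.4] [124.3 128.9] 54.0
baseplate 1456 mean [510.2 -39.1   7.7] zpct [-4.7  5.8 28.8] rect [512.  -37.2] [209.2 182.3] 84.8
rack 928 mean [ 479.6 -177.1   85. ] zpct [ 69.9  77.  107.4] rect [ 481.4 -178.7] [180.1  51.1] 4.3
bottle 263 mean [439.7 179.8  89.2] zpct [ 61.1  85.3 122.3] rect [442.2 182.4] [54.5 53.4] 41.5
beaker 182 mean [572.8 182.1  58.2] zpct [23.4 63.5 82.2] rect [567.9 178.2] [57.  57.8] 0.7
```

View pics/crop.png

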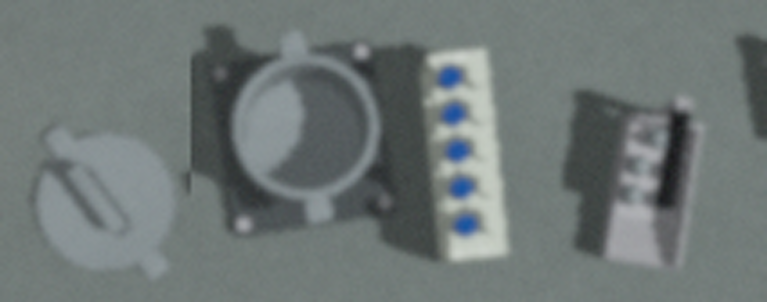

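The crop shows the grey lid at (105,200) with its ears and bar, the jar at (305,125) with lugs at about (293,45) and (318,208), and the grey tray at (655,185) with its black bar and balls. These match the descriptions. Sizes agree too: handle 95x15 mm at z≈90, lid bar 71x17 mm at z≈49, rim at z≈94.

I'll fly over the lid, jar and tray with the wrist camera.

```bash
cat >> h.py <<'E'
def down(bot,p,yaw):
    "tool-down attitude closing along the y axis of a body with this yaw; the half turn with the smaller last joint"
    best=None
    for k in(0,np.pi):
        q=quat(R.from_euler('z',yaw+k)*R.from_euler('x',np.pi)); j=bot.ik(list(p),q)
        if j is not None and(best is None or abs(j[5])<best[0]): best=(abs(j[5]),q,j)
    return best[1]
E
python3 - <<'E'
from rig import bot
from h import *
for n,p,yaw in(("wlid",[440,340,260],.62),("wjar",[480,-37,320],.15),("wtray",[450,-352,260],-.187)):
    q=down(bot,p,yaw); bot.move_to(p,q); bot.dwell(.3)
    c=cam(bot,n and "wrist"); pickle.dump(c,open(n+".pkl","wb")); s=bot.read_state()
    print(n,q,s["clock"],s["joint_positions"].round(2),s["ee_pos"].round(1),c["t"].round(1),c["Rm"].round(2).tolist())
ims=[cv2.resize(pickle.load(open(n+".pkl","rb"))["image"],(384,288)) for n in("wlid","wjar","wtray")]
cv2.imwrite("pics/w.png",np.vstack([np.hstack(ims[:2]),np.hstack([ims[2],0*ims[2]])]))
E
```

```text
wlid [np.float64(5.831361290405555e-17), np.float64(0.9523335698857134), np.float64(0.3050586364434435), np.float64(1.867945413363596e-17)] 1.8833 [0.59 0.31 1.49 0.   1.35 1.54] [439.8 340.3 260. ] [503.7 385.1 383.9] [[0.58, -0.77, -0.25], [-0.81, -0.55, -0.18], [0.0, 0.31, -0.95]]
wjar [np.float64(6.106020471233236e-17), np.float64(0.9971888181122075), np.float64(0.07492970727274234), np.float64(4.588121308630603e-18)] 3.6667 [-0.15  0.1   1.6   0.    1.44  1.27] [480.1 -36.7 319.9] [558.  -26.  443.8] [[0.15, -0.94, -0.31], [-0.99, -0.14, -0.05], [-0.0, 0.31, -0.95]]
wtray [np.float64(6.096488068022775e-17), np.float64(0.9956320585277956), np.float64(-0.09336382614109329), np.float64(-5.716885541991994e-18)] 5.2417 [-0.73  0.34  1.45  0.    1.36  1.03] [ 450.3 -351.6  260.2] [ 527.7 -367.4  384.2] [[-0.18, -0.94, -0.3], [-0.98, 0.18, 0.06], [0.0, 0.31, -0.95]]
```

View pics/w.png

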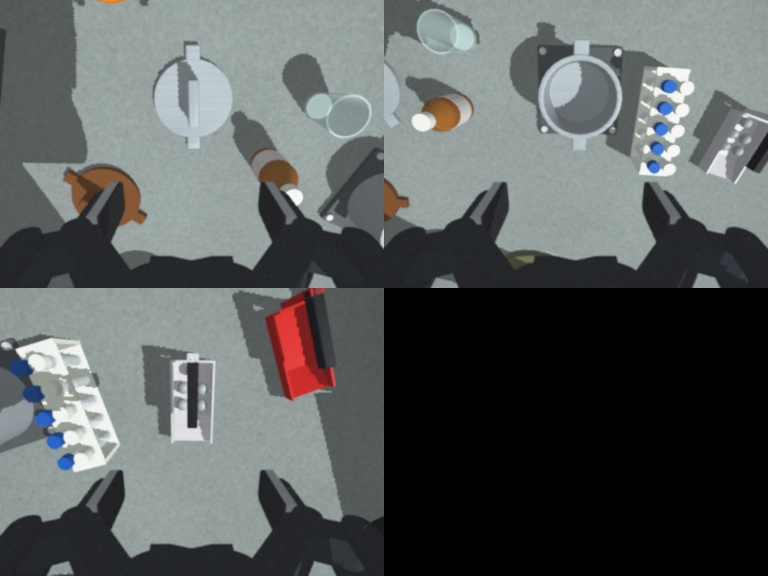

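The wrist views (each tile 384x288) show the lid at (193,95) in the first, the jar at (580-384,95) with its lugs in line in the second, and the tray at (192,110) with all five balls in the third. I'll measure from the depth data.

```bash
cat >> h.py <<'E'
def rep(n,Q):
    Q=Q[np.isfinite(Q[:,2])]
    r=cv2.minAreaRect(Q[:,:2].astype(np.float32)); ax=np.linalg.svd(Q[:,:2]-Q[:,:2].mean(0),full_matrices=False)[2][0]
    print(n,len(Q),"med z",np.median(Q[:,2]).round(1),"rect",np.round(r[0],1),np.round(r[1],1),round(r[2],1),"mean",Q.mean(0).round(1),"axis yaw",np.arctan(ax[1]/ax[0]).round(3))
def near(P,xy,r,z0,z1):
    with np.errstate(invalid='ignore'): return (np.hypot(P[...,0]-xy[0],P[...,1]-xy[1])<r)&(P[...,2]>z0)&(P[...,2]<z1)
def circ(Q):
    A=np.c_[2*Q[:,:2],np.ones(len(Q))]; s=np.linalg.lstsq(A,(Q[:,:2]**2).sum(1),rcond=None)[0]; return s[:2],np.sqrt(s[2]+s[0]**2+s[1]**2)
E
python3 - <<'E'
from h import *
L=lambda n:cloud(pickle.load(open(n+".pkl","rb")))
P=L("wlid"); xy=[457,352]
rep("lid bar",P[near(P,xy,60,44,56)]); rep("lid disc",P[near(P,xy,66,5,15)])
d=P[...,:2]-xy; rr=np.hypot(d[...,0],d[...,1])
E=P[near(P,xy,90,5,16)&(rr>68)]; rep("lid ears",E)
P=L("wjar"); xy=np.array([506,-37.])
Q=P[near(P,xy,75,91,99)]; rep("rim",Q)
# outer edge of the rim by angle, then circle
for it in range(2):
    d=Q[:,:2]-xy; a=np.round(np.degrees(np.arctan2(d[:,1],d[:,0]))/5); r=np.hypot(d[:,0],d[:,1])
    o=np.array([Q[a==k][np.argmax(r[a==k])] for k in np.unique(a)]);i=np.array([Q[a==k][np.argmin(r[a==k])] for k in np.unique(a)])
    co,ro=circ(o); ci,ri=circ(i); print("outer",co.round(1),ro.round(1),"inner",ci.round(1),ri.round(1)); xy=(co+ci)/2
d=P[...,:2]-xy; rr=np.hypot(d[...,0],d[...,1])
E=P[near(P,xy,90,80,97)&(rr>66)]; rep("lugs",E)
for s in(1,-1):
    e=E[(E[:,0]-xy[0])*s>0]; print(s,len(e),e.mean(0).round(1) if len(e) else "")
P=L("wtray"); rep("tray bar",P[near(P,[476,-356],70,84,97)]); 
T=P[near(P,[464,-354],75,18,40)]; rep("tray walls",T)
E
```

```text
lid bar 948 med z 49.9 rect [459.7 350.8] [70.2 15.5] 36.1 mean [461.2 351.7  49.7] axis yaw 0.631
lid disc 7670 med z 10.1 rect [459.9 350.8] [125.  124.6] 82.1 mean [462.4 352.6  10.1] axis yaw -0.883
lid ears 470 med z 10.0 rect [459.4 350.9] [166.3  20.6] 36.2 mean [477.3 363.8  10. ] axis yaw 0.632
rim 2840 med z 94.8 rect [509.6 -39.9] [124.4 124.2] 52.4 mean [511.7 -39.6  94.6] axis yaw 0.129
outer [508.4 -40. ] 64.1 inner [509.3 -39.8] 54.6
outer [508. -40.] 64.0 inner [509.3 -39.8] 54.6
lugs 603 med z 93.0 rect [509.6 -39.6] [164.6  21.8] 7.7 mean [526.6 -37.3  93. ] axis yaw 0.131
1 373 [582.5 -29.9  93. ]
-1 230 [435.8 -49.3  93. ]
tray bar 1474 med z 92.1 rect [ 479.1 -359.5] [13.6 94.2] 79.0 mean [ 482.  -359.8   92.1] axis yaw -0.194
tray walls 1494 med z 26.9 rect [ 453. -354.] [ 66.  128.2] 78.8 mean [ 462.  -355.8   26.4] axis yaw -0.218
```

```bash
cat >> h.py <<'E'
def tray_pose(lip,yaw,tilt):
    "TCP pose that puts the tray's lip there, tipped lip-down by tilt degrees"
    r=R.from_euler('z',yaw)*R.from_euler('y',-tilt,degrees=True)
    return list(np.array(lip)-r.apply([-80,0,19-82])), quat(r*R.from_euler('x',np.pi))
JAR=np.array([509.5,-39.8]); JYAW=.133; TRAY=np.array([466.8,-357.1]); TYAW=-.193; LID=np.array([459.7,350.8]); LYAW=.633
PY=-.08; LIP=JAR+15*np.array([np.cos(PY),np.sin(PY)])
WAY=[(0,150),(10,130),(20,114),(24,112),(28,112),(32,112),(38,112),(46,112)]
E
python3 - <<'E'
from rig import bot
from h import *
for t,z in WAY: print(t,np.round(tray_pose([*LIP,z],PY,t)[0]), (lambda j:None if j is None else np.round(j,2))(bot.ik(*tray_pose([*LIP,z],PY,t))))
q=down(bot,[*TRAY,150],TYAW); print(q)
bot.move_to([*TRAY,150],q); print(bot.servo_line([*TRAY,83],speed=120,until_force=15))
bot.move_gripper(0,80); s=bot.read_state(); print(s["clock"],s["grip_width"],s["grip_force"],s["ee_pos"])
bot.servo_line([*TRAY,230],speed=100); bot.dwell(.3); s=bot.read_state(); print(s["clock"],s["grip_width"],s["ft_force"],s["moment"])
c=cam(bot,"side"); cv2.imwrite("pics/side1.png",c["image"][200:384,230:460].repeat(3,0).repeat(3,1))
E
```

```text
0 [604. -47. 213.] [-0.14  0.45  1.4  -0.    1.29  1.51]
10 [592. -46. 206.] [-0.14  0.35  1.57  0.01  1.05  1.5 ]
20 [578. -45. 201.] [-0.15  0.26  1.73  0.03  0.81  1.48]
24 [572. -45. 202.] [-0.15  0.22  1.79  0.05  0.72  1.47]
28 [565. -44. 205.] [-0.16  0.18  1.85  0.06  0.63  1.45]
32 [559. -44. 208.] [-0.16  0.14  1.9   0.08  0.54  1.43]
38 [549. -43. 211.] [-0.17  0.09  1.99  0.14  0.4   1.38]
46 [535. -42. 213.] [-0.18  0.04  2.1   0.33  0.21  1.18]
[np.float64(6.094745570757045e-17), np.float64(0.9953474871286062), np.float64(-0.0963502976994319), np.float64(-5.8997541837251934e-18)]
False
7.1333 12.646993482351935 78.07544946670532 [ 466.78765661 -357.09566507   83.04086549]
9.05 12.730357641040944 [-0.60009562  1.04513255 -2.31421372] [0.04866705 0.04376425 0.05510447]
```

View pics/side1.png

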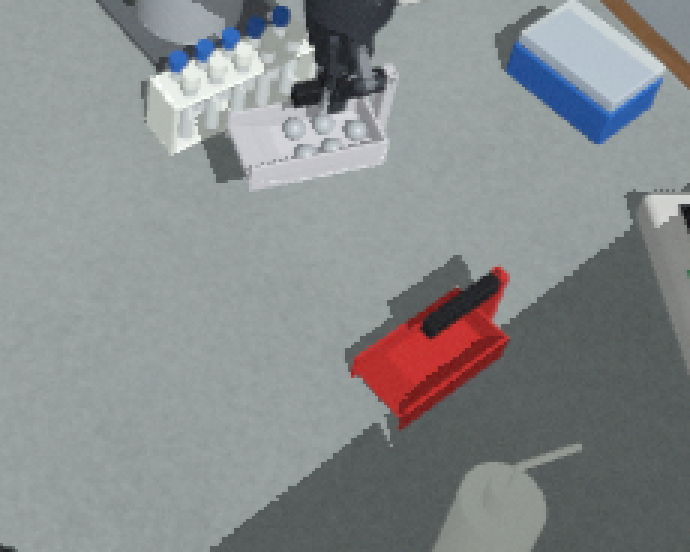

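The tray is held level with five balls in it at about (330,135), and the red tray is untouched. Now I'll carry it over and pour.

```bash
sed -i 's/^PY=-.08/PY=-.14/' h.py; python3 - <<'E'
from rig import bot
from h import *
p,q=tray_pose([*LIP,160],PY,0)
bot.servo_line(p,q,speed=150); bot.dwell(.3)
for t,z in WAY:
    p,q=tray_pose([*LIP,z],PY,t)
    bot.servo_line(p,q,speed=25 if t<15 else 15)
    if t in(20,): bot.dwell(.4)
bot.dwell(.6); s=bot.read_state(); print(s["clock"],s["joint_positions"].round(2),s["grip_width"],s["ft_force"])
c=cam(bot,"side"); a=c["image"][140:300,220:400].repeat(3,0).repeat(3,1)
for t,z in[(20,116),(0,160)]:
    bot.servo_line(*tray_pose([*LIP,z],PY,t),speed=50)
p=[480,-357,235]; bot.servo_line(p,down(bot,p,TYAW),speed=180)
s=bot.read_state(); print(s["clock"],s["ft_force"])
c=cam(bot,"side"); b=c["image"][140:300,220:400].repeat(2,0).repeat(2,1)
c=cam(bot,"top"); d=c["image"][125:205,220:320].repeat(4,0).repeat(4,1)
H=max(b.shape[0],d.shape[0]); pad=lambda i:cv2.copyMakeBorder(i,0,H-i.shape[0],0,0,0)
cv2.imwrite("pics/pour.png",np.hstack([pad(b),pad(d)])); cv2.imwrite("pics/tip.png",a)
E
```

```text
18.9833 [-0.15  0.04  2.1   0.05  0.2   1.52] 12.608066561702746 [ 0.06149147 -0.57311047 -1.43324505]
22.8667 [-0.25063306  0.52933773 -1.68210343]
```

View pics/pour.png

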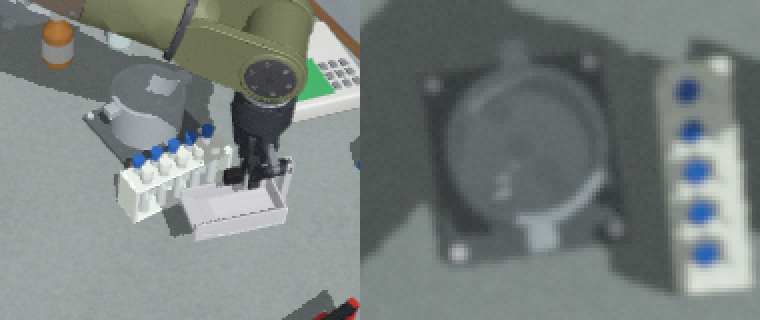

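The tray at (235,210) is empty. In the jar two glints show at about (503,185), so I'll count the balls from the wrist camera on the way. Next I set the tray down.

```bash
python3 - <<'E'
from rig import bot
from h import *
p=[*TRAY,100]; q=bot.read_state()["tool_rot"]
bot.servo_line(p,down(bot,p,TYAW),speed=150)
print(bot.servo_line([*TRAY,81.5],speed=25,until_force=4)); s=bot.read_state(); print(s["ee_pos"],s["ft_force"])
bot.move_gripper(60); bot.dwell(.2); bot.servo_line([*TRAY,150],speed=120)
p=[450,-352,260]; bot.servo_line(p,speed=250); c1=cam(bot,"wrist")
P=cloud(c1); rep("bar",P[near(P,[479,-359],70,84,97)]); rep("walls",P[near(P,TRAY,75,18,40)])
p=[480,-42,320]; bot.move_to(p,down(bot,p,.15)); bot.dwell(.2); c2=cam(bot,"wrist"); pickle.dump(c2,open("wjar2.pkl","wb"))
P=cloud(c2); m=near(P,JAR,50,30,60); print("ball px",m.sum(),bot.read_state()["clock"])
cv2.imwrite("pics/after.png",np.hstack([c1["image"][80:260,180:330].repeat(2,0).repeat(2,1),c2["image"][40:220,180:370].repeat(2,0).repeat(2,1)]))
E
```

```text
True
[ 466.68340951 -356.84580114   83.03450263] [-1.43940607  1.9189902   6.7134842 ]
bar 1483 med z 92.1 rect [ 478.7 -359.8] [13.6 94.8] 78.6 mean [ 481.2 -360.1   92.1] axis yaw -0.197
walls 882 med z 31.9 rect [ 455.7 -354.9] [ 66.2 122. ] 78.9 mean [ 468.7 -358.1   30.4] axis yaw -0.191
ball px 875 28.2083
```

View pics/after.png

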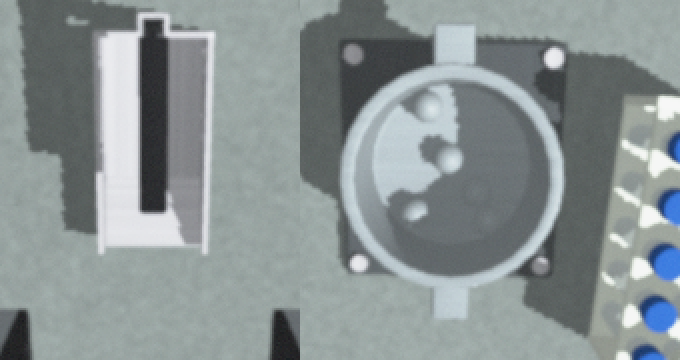

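The tray stands upright, empty and unmoved from where I set it. The jar holds three lit balls at (428,108), (448,158) and (414,210), and two in shade at about (475,190) and (487,217). I'll confirm the shaded two by depth, then take the lid.

```bash
python3 - <<'E'
from rig import bot
from h import *
P=cloud(pickle.load(open("wjar2.pkl","rb"))); m=near(P,JAR,47,29,45).astype(np.uint8)
n,_,st,ce=cv2.connectedComponentsWithStats(m); print([(st[i,4],*(P[int(ce[i][1]),int(ce[i][0])].round())) for i in range(1,n) if st[i,4]>15])
p=[*LID,230]; q=down(bot,p,LYAW); print(q)
bot.move_gripper(60); bot.move_to(p,q); bot.dwell(.2); c=cam(bot,"wrist"); P=cloud(c); rep("lid bar",P[near(P,LID,60,44,56)]); rep("lid disc",P[near(P,LID,66,5,15)])
bot.servo_line([*LID,75],speed=200); print(bot.servo_line([*LID,35],speed=60,until_force=12))
bot.move_gripper(0,100); s=bot.read_state(); print(s["ee_pos"],s["grip_width"],s["grip_force"],s["ft_force"])
bot.servo_line([*LID,230],speed=120); bot.dwell(.3); s=bot.read_state(); print(s["clock"],s["grip_width"],s["ft_force"],s["moment"])
c=cam(bot,"wrist"); pickle.dump(c,open("wheld.pkl","wb")); cs=cam(bot,"side"); pickle.dump(cs,open("sheld.pkl","wb"))
P=cloud(c); d=near(P,LID,90,198,216); rep("held disc",P[d])
Q=P[near(P,LID,62,198,214)]; A=np.c_[Q[:,:2]-LID,np.ones(len(Q))]; print("plane",np.linalg.lstsq(A,Q[:,2],rcond=None)[0].round(3))
d=np.hypot(*(P[...,:2]-LID).reshape(-1,2).T).reshape(d.shape)
rep("held ear",P[near(P,LID,95,190,220)&(d>67)])
b=c["image"];cv2.imwrite("pics/held.png",np.hstack([cv2.resize(b,(384,288)),cv2.resize(cs["image"][60:210,130:330],(384,288))]))
E
```

```text
[(np.int32(157), np.float64(545.0), np.float64(-19.0), np.float64(39.0)), (np.int32(182), np.float64(517.0), np.float64(-35.0), np.float64(38.0)), (np.int32(318), np.float64(490.0), np.float64(-61.0), np.float64(38.0)), (np.int32(166), np.float64(479.0), np.float64(-19.0), np.float64(40.0))]
[np.float64(5.819096543642392e-17), np.float64(0.9503305847357579), np.float64(0.3112423167176863), np.float64(1.9058095346376063e-17)]
lid bar 1053 med z 49.9 rect [460.7 350.8] [68.9 15.8] 35.8 mean [461.6 351.7  49.7] axis yaw 0.632
lid disc 8386 med z 10.2 rect [459.8 350.9] [125.2 124.8] 3.7 mean [463.2 353.1  10.2] axis yaw -0.904
False
[459.88753184 350.93388     35.49142927] 14.712900858185465 98.14174175262451 [-1.59281366 -0.15346463  6.2717264 ]
34.4583 14.801857345077211 [ 0.12566283 -0.54137705 -4.29315108] [0.01156766 0.02892717 0.00208042]
held disc 27810 med z 204.6 rect [464.4 353.3] [123.  123.7] 81.5 mean [480.1 364.9 204.6] axis yaw -0.936
plane [1.00000e-03 0.00000e+00 2.04598e+02]
held ear 1699 med z 204.5 rect [464.7 353.4] [154.   22.1] 36.4 mean [520.  394.2 204.4] axis yaw 0.636
```

View pics/held.png

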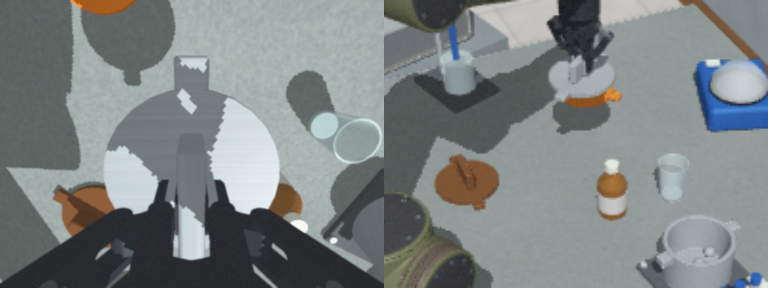

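The held lid is level, with its top plane at 204.6 mm and the ear yaw at 0.636. The bystanders are untouched. Depth gives four blobs in the jar, one of double size, so all five balls are in. Now I carry the lid over at a bottom height of about 195 mm.

```bash
python3 - <<'E'
from rig import bot
from h import *
G=np.array([510,-39.2]); yaw=JYAW-.002
q=quat(R.from_euler('z',yaw)*R.from_euler('x',np.pi))
bot.servo_line([*G,230],q,speed=150); bot.dwell(.3)
bot.servo_line([*G,160],speed=60); print(bot.servo_line([*G,145.4],speed=20,until_force=8)); bot.dwell(.5)
s=bot.read_state(); print(s["clock"],s["ee_pos"],s["ft_force"],s["grip_width"],rot(s["tool_rot"]).as_euler("xyz").round(4))
cw=cam(bot,"wrist"); cs=cam(bot,"side"); ct=cam(bot,"top")
pickle.dump((cw,cs,ct),open("end.pkl","wb"))
P=cloud(cw); Q=P[near(P,G,62,112,126)]; print("plane",np.linalg.lstsq(np.c_[Q[:,:2]-G,np.ones(len(Q))],Q[:,2],rcond=None)[0].round(4))
d=np.hypot(P[...,0]-G[0],P[...,1]-G[1])
rep("lid ear w",P[near(P,G,92,112,126)&(d>67)]); rep("lug w",P[near(P,G,92,86,98)&(d>60)]) if (near(P,G,92,86,98)&(d>60)).sum()>10 else 0
P=cloud(cs); d=np.hypot(P[...,0]-G[0],P[...,1]-G[1])
rep("lid side",P[near(P,G,92,114,126)]); rep("ears side",P[near(P,G,92,114,126)&(d>67)]); rep("lugs side",P[near(P,G,92,89,98)&(d>67)])
cv2.imwrite("pics/end.png",np.hstack([cv2.resize(cw["image"],(384,288)),cv2.resize(cs["image"][130:250,230:390],(384,288),interpolation=cv2.INTER_CUBIC)]))
E
```

```text
False
40.3333 [510.01019163 -39.18514937 145.43125849] [-0.31781018  0.17041076 -4.68714095] 14.674749312504792 [ 3.1416e+00 -1.0000e-04  1.3100e-01]
plane [ 5.000000e-04 -3.000000e-04  1.201849e+02]
lid ear w 1755 med z 120.1 rect [516.1 -39.7] [154.4  22. ] 7.6 mean [584.2 -30.6 120. ] axis yaw 0.159
lug w 25 med z 89.1 rect [567.7 -31.9] [ 4.4 52.2] 7.8 mean [567.6 -27.   89.4] axis yaw -1.429
lid side 667 med z 121.2 rect [512.8 -38.7] [129.3 131.3] 53.1 mean [506.3 -51.3 120.9] axis yaw -0.189
ears side 58 med z 120.1 rect [515.  -41.9] [168.2  30.7] 6.8 mean [519.6 -40.1 120. ] axis yaw 0.12
lugs side 27 med z 94.2 rect [512.  -43.4] [166.   19.7] 5.5 mean [471.3 -47.   93.9] axis yaw 0.103
```

View pics/end.png

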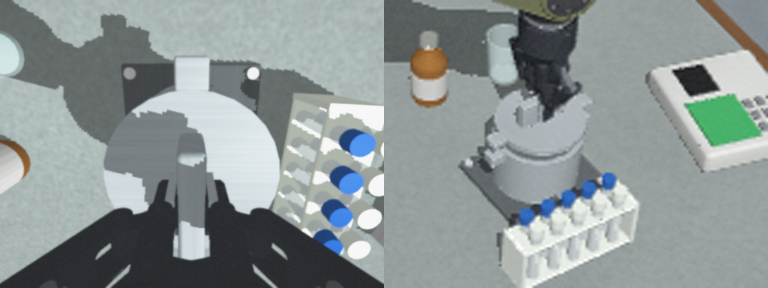

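The lid sits over the jar, its ear at (192,72) in the wrist tile above the lug. It is level with its underside at 110.2 mm, 15 mm above the rim. Centre and ear line agree with the jar within about 1 mm. The rack, bottle and beaker still stand, so I'm handing it in.

```bash
python3 -c "
from rig import bot
print(bot.finish_job())"
```

```text
the job is handed in; nothing more can be done
None
```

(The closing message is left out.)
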